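Draw the glass plate out of the curing unit and unload the plaster cast

ROBOT

A 7-joint arm with a two-finger parallel gripper is mounted at the origin on the work surface. World frame = base frame: x ahead of the robot, y to its left, z up, the work surface at z = 0. Lengths are in m, angles in rad, forces in N, time in s.
With the tool pointing down it reaches from about 0.425 to 0.875 m from the base axis. Payload 4.7 kg.
Tool frame: the origin (TCP) lies at the very end of the fingers, on their centre line; the grasp point (between the pads) lies 19 mm behind it; z points along the fingers, y is the line along which they close (so a half turn about z gives the same grasp; the last joint's range is limited). The gripper opens to 87 mm and grips with 3 to 60 N. Pads are 19 mm wide; open, the fingers measure 117 mm over their backs; the gripper's body (75 mm by 190 mm) begins 51 mm behind the grasp point.
Start: joints at [-1.173, 0.321, -0.07, 1.45, 0.023, 1.371, -0.057], TCP at [0.243, 0.603, 0.223] pointing down, gripper open.
Joint ranges: [-2.86, 2.86], [-0.3, 2.09], [-1.38, 1.24], [0.06, 2.45], [-1.56, 4.7], [0.09, 2.05], [-2.69, 2.69]. Speed limits (rad/s): [2.57, 2.57, 3.14, 3.14, 3.14, 3.14, 3.14].

INTERFACE

Orientations are given as a rotation vector (axis times angle).
In Python, from bench import ctrl gives the robot as it stands.
- The arm moves only by the shell command python3 -m jog 'ROWS' [FORCE]. ROWS is JSON, a list that holds one entry, the list of rows, each a list of 7 numbers: the shift along the tool's x, y, z in mm, then the turn, a rotation vector about the tool's x, y, z in degrees, then the finger opening in mm, from 0 to 87. A call has 1 to 10 rows; each row is the pose to reach, as a shift and turn from the pose commanded when the call began, along the tool's axes at that moment; what a row does not reach only later rows make up. A row lasts 1/10 s, in which the tool goes at most 50 mm and 8.59 degrees, less where a joint would pass 70% of its speed; a pose out of reach is approached as far as the arm can. A call with a gripper value outside its range is refused whole. The fingers move at their own pace and stop on an object; FORCE is the grip in N (left out, the last holds). Time passes only in rows, so rows that repeat a pose let the fingers close. It gives the time, the measured TCP pose, the force, the opening and the grip force at its end, in the units of the state.
- ctrl.get_state(): the state, without advancing time (a new reading comes with each control period).
- ctrl.get_image(name): name is "scene" or "side" or "wrist"; returns a dict with "image" (400x640x3 uint8, red, green, blue), "depth" (400x640 float32, m along the optical axis (not along the pixel's ray), 0 where there is no reading), "fov_y" (degrees; the focal length in pixels is half the picture's height over the tangent of half this angle, whatever the lens; pixels are square), "cx", "cy" (the principal point, pixels), "rvec" (rotation vector, rad) and "tvec" (3), from world to camera coordinates, as OpenCV has them. Camera axes: x right, y down, z forward; pixel columns grow to the right and rows downward; lengths in m; the calibration is good to about 2 mm. A picture is of the moment at which its call begins.
- ctrl.close_job(): hands the job in; it is judged then, once.
The state is a dict: "time": time; "joint_positions": joint angles; "qd": joint speeds; "joint_torque": joint torques, N m; "position": TCP position; "tool_rot": TCP orientation; "ft_force": force on the tool from outside, world axes, zero at the start; "torque": the same for the moment, N m; "grip_width": opening from 0.0 (shut) to 1.0 (fully open); "grip_force": force on a finger pad.
Only numpy, scipy, OpenCV 4.12 (cv2) and the standard library are available. Lean on these libraries where they do the work, as an engineer would, in place of code of your own. Each camera call takes 0.05 s, during which the arm holds its last target. There are 200 camera calls.

TASK

The plaster cast stands on a glass plate inside the low curing unit, where it cannot be reached. Press gently on top of the bare front part of the plate and draw it toward you, with the cast riding on it, until the plate lies fully home against the stop bar at the front; the glass is fragile, so never bear on it with more than 25 N. Then lift the cast off and stand it upright in the middle of the cork mat, without dropping it, leaving the plate against the stop and the bowl, bottle and jar alone.

Things in the scene. Friction and masses are not known exactly. Their poses are not given: they have to be found in the camera images.
- unit: Low white curing unit, fixed. Origin on the bench (z = 0) under the middle of its hood's front edge; x points into the hood, away from the robot (yaw varies). Hood: x 0 to 156 mm, 182 wide, 78 high, clear roof (underside at z 71), open only in front (122 wide). Grey deck, top at z 10, 124 wide, runs out to x -212 mm with two side guides 100 apart and a stop bar across its front end, their tops at z 16
- stop (a point): Foot of the stop bar's inner face, mid-width, on the deck top (10 mm above the bench): 200 mm from the unit's origin along the unit's -x. The plate's front edge must come up against this face
- plate: Loose green glass plate 200 x 96 x 8 mm, 0.3 to 0.5 kg, flat on the deck between the guides, top at z 18 mm, hard and unyielding. Origin at the centre of its underside, x along its length, parallel to the unit's x. At the start its front 80 to 100 mm is bare, 100 to 120 mm short of the stop. Friction on the deck about 0.12: a press of 8 to 14 N is enough to draw it
- cast: Loose cream plaster dental cast, about 0.14 kg: a block 50 (x) x 52 (y) x 20 mm with a horseshoe of teeth on top, 31 mm high in all. Origin at the centre of its underside. It stands on the plate, 28 to 40 mm behind the plate's centre (+x), under the hood at the start; with the plate home it is 60 to 72 mm in front of the hood. Grip it across the 52 mm sides (its y axis)
- mat: Flat cork mat 140 x 140 x 6 mm, fixed on the bench on one side of the unit. Origin at the centre of its underside; its top is 6 mm above the bench
- bowl: Grey rubber mixing bowl, 110 mm wide at the rim, 60 mm high, a bystander. Origin at the centre of its underside
- bottle: Amber bottle, 52 mm in diameter, 130 mm high, a bystander. Origin at the centre of its underside
- jar: White jar with grey lid, 64 mm in diameter, 70 mm high, a bystander. Origin at the centre of its underside
Not all that is in view belongs to the job. Of the things like the plate, leave any that is red; of the rest the larger one is meant.

How it is judged:
On the way, in this order (a step that is already met when the one before it is completed fails the run):
1. the plate is drawn home against the stop with the cast still standing on it (x of plate in the frame of unit below -0.096 m and z of plate in the frame of unit below 0.0125 m and angle between the x axis of plate and the x axis of unit, either way round below 0.06 rad and z of cast in the frame of plate between 0.006 and 0.011 m and horizontal distance between cast and plate below 0.07 m and angle between cast's own z axis and vertical below 0.1 rad), for 0.2 s.
2. the cast stands upright in the middle of the cork mat (horizontal distance between cast and mat below 0.03 m and z of cast in the frame of mat between 0.004 and 0.009 m and angle between cast's own z axis and vertical below 0.08 rad), for 0.2 s.
At the end, for the whole second after the job is handed in: The plate lies flat on the deck with its front edge within 4 mm of the stop bar and square to it (3 degrees), and the cast stands upright (within 5 degrees) on the cork mat, its centre within 30 mm of the mat's centre, released, both at rest (all of step 2 and x of plate in the frame of unit below -0.096 m and z of plate in the frame of unit below 0.0125 m and angle between the x axis of plate and the x axis of unit, either way round below 0.06 rad and linear speed of each of cast, plate below 0.02 m/s and contact force between the fingers and cast below 0.1 N); the robot touches nothing.
It fails at once if the robot bears on the glass plate with more than 25 N (contact force between any of the fingers, the arm and plate above 25 N).
It fails at once if the cast is tipped by more than about 29 degrees (angle between cast's own z axis and vertical above 0.5 rad).
It fails at once if the cast is let go in mid-air (more than 27 mm above the plate or 39 mm above the mat) (height (world z) of cast above 0.045 m and contact force between the fingers and cast below 0.02 N).
It fails at once if the bowl, bottle or jar is moved by more than 30 mm (distance of any of bowl, bottle, jar from where it was at the start of the episode above 0.03 m).
It also fails if it takes over 61 s, if anything falls off the work surface, if the arm or the gripper's body presses on something with over 40 N, if the wrist force passes 120 N, or if a joint passes its speed limit or range.

## Working session

There is one attempt and no reset: what is moved stays moved. The work goes in short steps, Python scripts to look and compute and a shell command to move; the robot and the scene stay as the last step left them, time stands still between calls to the robot, and variables do not carry over. Pictures are saved under pics/ and viewed, at most 10 in all, crops included, and the job is handed in when it is done.

```bash
mkdir -p pics; cat > h.py <<'E'
import numpy as np,cv2
from bench import ctrl
def get(n):
    d=ctrl.get_image(n); return d
def save(d,f): cv2.imwrite('pics/'+f,d['image'][:,:,::-1])
def world(d):
    h,w=d['depth'].shape; f=h/2/np.tan(np.radians(d['fov_y'])/2)
    v,u=np.mgrid[:h,:w]; z=d['depth']
    P=np.stack([(u-d['cx'])/f*z,(v-d['cy'])/f*z,z],-1)
    R=cv2.Rodrigues(np.array(d['rvec'],float))[0]
    return (P-np.array(d['tvec']).ravel())@R
def ray(d,u,v,z0):
    f=d['depth'].shape[0]/2/np.tan(np.radians(d['fov_y'])/2)
    R=cv2.Rodrigues(np.array(d['rvec'],float))[0]; C=-R.T@np.array(d['tvec']).ravel()
    r=R.T@np.array([(u-d['cx'])/f,(v-d['cy'])/f,1]); return C+r*(z0-C[2])/r[2]
E
python3 - <<'E'
from h import *
s=ctrl.get_state(); print({k:np.round(v,3) for k,v in s.items()})
for n in('scene','side'):
    d=get(n); save(d,n+'0.png'); print(n,d['fov_y'],np.round(-cv2.Rodrigues(np.array(d['rvec'],float))[0].T@np.array(d['tvec']).ravel(),3))
    np.savez(n+'0.npz',**d)
E
```

```text
{'time': np.float64(0.0), 'joint_positions': array([-1.173,  0.322, -0.07 ,  1.452,  0.023,  1.371, -0.057]), 'qd': array([-0.001, -0.001,  0.002,  0.   , -0.001, -0.001, -0.001]), 'joint_torque': array([-1.0000e-03, -4.9128e+01, -4.0400e-01, -3.1253e+01, -6.4000e-02,
        4.4000e-02,  0.0000e+00]), 'position': array([0.243, 0.602, 0.221]), 'tool_rot': array([-5.990e-01, -3.084e+00,  3.000e-03]), 'ft_force': array([ 0.212, -1.341, -0.09 ]), 'torque': array([0.054, 0.016, 0.024]), 'grip_force': np.float64(0.0), 'grip_width': np.float64(1.0)}
scene 45.32334031035343 [ 1.467 -0.525  0.711]
side 43.03583722649192 [ 0.225 -1.358  0.767]
```

View pics/scene0.png

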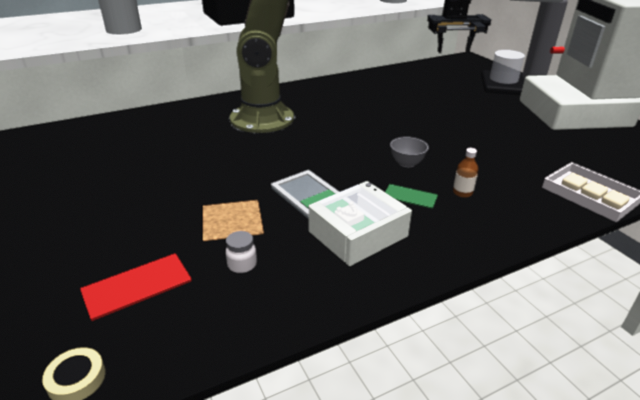

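View pics/side0.png

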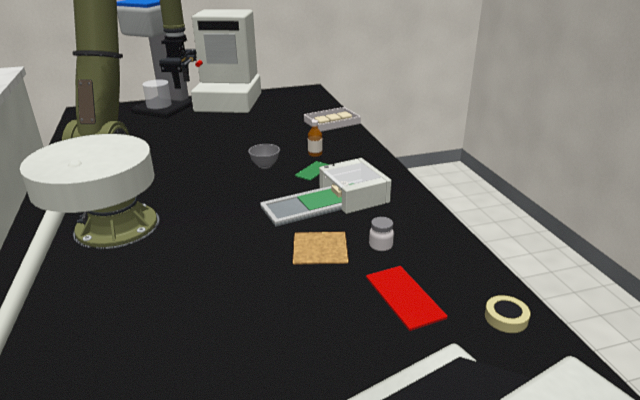

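Candidates for the plate:
- The red plate, at scene (135,285) and side (405,297). The rule excludes it.
- The small green one on the bench, at scene (411,196) and side (312,170).
- The green plate in the unit under the cast, at scene (318,200) and side (320,200). This is the larger green one, so it is my choice.

The mat is at scene (232,220), the jar at (240,252), the bowl at (408,150) and the bottle at (466,172).

```bash
python3 - <<'E'
from h import *
allp=[];allc=[]
for n in('scene','side'):
    d=dict(np.load(n+'0.npz')); P=world(d); im=d['image']
    ok=(d['depth']>0)&(P[...,0]>.3)&(P[...,0]<1.1)&(abs(P[...,1])<.5)
    hsv=cv2.cvtColor(im,cv2.COLOR_RGB2HSV)
    H,S,V=[hsv[...,i].astype(int) for i in range(3)]
    def rect(m,t):
        q=P[m][:,:2].astype(np.float32)*1000
        r=cv2.minAreaRect(q); print(n,t,len(q),np.round(r[0]),np.round(r[1]),round(r[2],1),'z',np.round(np.percentile(P[m][:,2],[5,50,95])*1000))
    g=(H>45)&(H<90)&(S>110)&ok
    k,l,st,c=cv2.connectedComponentsWithStats(g.astype(np.uint8))
    for i in range(1,k):
        if st[i,4]>60: rect(l==i,'green%s'%np.round(c[i]))
    rect((H>8)&(H<22)&(S>80)&(V>120)&ok&(P[...,2]<.012)&(P[...,0]<.9)&(P[...,1]<.1),'cork')
    hood=ok&(P[...,2]>.073)&(P[...,2]<.084)&(S<60)&(V>120)
    k,l,st,c=cv2.connectedComponentsWithStats(hood.astype(np.uint8))
    for i in range(1,k):
        if st[i,4]>100: rect(l==i,'hood%s'%np.round(c[i]))
    deck=ok&(P[...,2]>.005)&(P[...,2]<.03)&(V>70)&(S<80)
    k,l,st,c=cv2.connectedComponentsWithStats(deck.astype(np.uint8))
    for i in range(1,k):
        if st[i,4]>200: rect(l==i,'deck%s'%np.round(c[i]))
d=dict(np.load('side0.npz')); a=d['image'][150:270,230:410,::-1]; cv2.imwrite('pics/c1.png',cv2.resize(a,None,fx=4,fy=4,interpolation=cv2.INTER_CUBIC))
E
```

```text
scene green[412. 195.] 707 [630. 178.] [137.  83.] 38.9 z [-0.  4.  7.]
scene green[316. 197.] 133 [551. -59.] [22. 88.] 12.1 z [15. 17. 20.]
scene cork 1908 [ 521. -281.] [141. 157.] 74.9 z [2. 5. 7.]
scene hood[359. 210.] 3142 [710. -31.] [160. 185.] 9.8 z [74. 76. 79.]
scene deck[301. 188.] 1262 [506. -67.] [176. 128.] 9.7 z [ 7. 11. 17.]
scene deck[357. 245.] 819 [762. -60.] [233. 118.] 60.3 z [ 6. 18. 29.]
scene deck[242. 265.] 245 [ 707. -318.] [62. 29.] 78.8 z [ 7. 17. 29.]
side green[310. 171.] 303 [632. 184.] [155.  74.] 43.3 z [ 2.  7. 10.]
side green[319. 199.] 498 [592. -55.] [114. 101.] 10.4 z [17. 20. 23.]
side cork 1629 [ 525. -283.] [146. 140.] 75.2 z [ 4.  7. 10.]
side hood[354. 174.] 1397 [707. -31.] [160. 194.] 9.5 z [75. 78. 81.]
side deck[310. 206.] 1699 [604. -50.] [372. 183.] 8.6 z [ 7. 14. 26.]
```

View pics/c1.png

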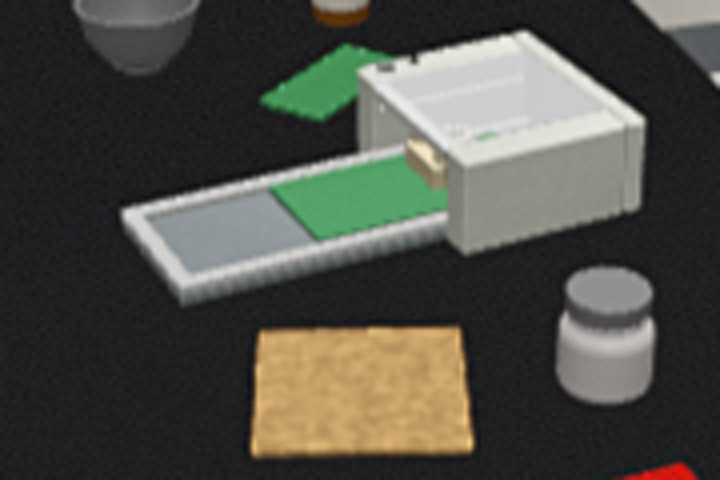

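The crop confirms it. The larger green plate lies in the unit with its front edge at about crop (295,215), the cast is at the hood mouth at (425,163), and the deck in front is clear. Unit yaw is about 9.6°, with its origin near (632,-44) mm. Next I'll work out the first move.

```bash
cat >> h.py <<'E'
from scipy.spatial.transform import Rotation as Ro
O=np.array([631.6,-44.,0]); YAW=np.radians(9.6)
U=np.array([np.cos(YAW),np.sin(YAW),0]); W=np.array([-U[1],U[0],0])
def plan(target_mm,yaw=None):
    s=ctrl.get_state(); R=Ro.from_rotvec(s['tool_rot']); p=np.array(s['position'])*1000
    d=R.inv().apply(np.array(target_mm)-p)
    out=[np.round(d,1)]
    if yaw is not None:
        for k in(0,180):
            y=yaw+np.radians(k); G=Ro.from_matrix(np.array([[np.cos(y),np.sin(y),0],[np.sin(y),-np.cos(y),0],[0,0,-1]]).T)
            G=Ro.from_matrix(np.column_stack([[np.cos(y),np.sin(y),0],[np.sin(y),-np.cos(y),0],[0,0,-1]]))
            out.append(np.round((R.inv()*G).as_rotvec(degrees=True),1))
    print('pos',np.round(p,1),'shift',*out,'j7',round(s['joint_positions'][6],2),'F',np.round(s['ft_force'],1),'t',round(s['time'],2),'w',s['grip_width'],s['grip_force'])
    return R.as_matrix()
E
python3 - <<'E'
from h import *
t=O-60*U+[0,0,120]; print(t); print(plan(t,YAW).round(3))
E
```

```text
[572.44023778 -54.0061248  120.        ]
pos [243.3 602.2 221.6] shift [-550.9 -485.   102.5] [-0.000e+00  1.000e-01  1.484e+02] [ -0.1  -0.  -31.6] j7 -0.06 F [ 0.1  0.9 -0.4] t 0.1 w 1.0005860106253077 0.0
[[-0.927  0.374 -0.001]
 [ 0.374  0.927 -0.002]
 [-0.    -0.002 -1.   ]]
```

```bash
python3 -m jog '[[[-551,-485,20,0,0,-31.6,0],[-551,-485,20,0,0,-31.6,0],[-551,-485,20,0,0,-31.6,0],[-551,-485,20,0,0,-31.6,0],[-551,-485,20,0,0,-31.6,0],[-551,-485,20,0,0,-31.6,0],[-551,-485,20,0,0,-31.6,0],[-551,-485,20,0,0,-31.6,0],[-551,-485,20,0,0,-31.6,0],[-551,-485,20,0,0,-31.6,0]]]' 10
python3 - <<'E'
from h import *
print(plan(O-60*U+[0,0,120],YAW).round(3))
E
```

```text
time: 1.1
position: [0.4674, 0.1552, 0.2088]
tool_rot: [-0.263, 3.13, 0.0]
ft_force: [1.1, 0.3, -0.0]
grip_width: 0.171
grip_force: 0.0
pos [467.4 155.2 208.8] shift [ -68.6 -223.8   88.8] [  -0.    0. -180.] [0. 0. 0.] j7 1.36 F [ 1.1  0.3 -0. ] t 1.1 w 0.17070999475481047 0.0
[[-0.986 -0.167  0.   ]
 [-0.167  0.986  0.   ]
 [-0.     0.    -1.   ]]
```

```bash
python3 -m jog '[[[-69,-224,20,0,0,0,0],[-69,-224,20,0,0,0,0],[-69,-224,20,0,0,0,0],[-69,-224,40,0,0,0,0],[-69,-224,40,0,0,0,0],[-69,-224,80,0,0,0,0],[-69,-224,80,0,0,0,0],[-69,-224,80,0,0,0,0]]]'
python3 - <<'E'
from h import *
plan(O-60*U+[0,0,30],YAW)
d=get('wrist'); save(d,'w1.png'); np.savez('w1.npz',**d)
P=world(d); hsv=cv2.cvtColor(d['image'],cv2.COLOR_RGB2HSV); g=(hsv[...,0]>45)&(hsv[...,0]<90)&(hsv[...,1]>90)&(d['depth']>0)
q=(P[g]*1000-O); x=q@U; y=q@W; m=(x<0)&(x>-150)&(abs(y)<60)
print('plate x',np.percentile(x[m],[1,50]),'y',np.percentile(y[m],[1,99]),'z',np.percentile(q[m][:,2],[5,50,95]))
E
```

```text
time: 1.9
position: [0.5717, -0.0514, 0.1285]
tool_rot: [0.264, -3.128, -0.001]
ft_force: [0.8, 1.1, 0.4]
grip_width: 0.01
grip_force: 0.0
pos [571.7 -51.4 128.5] shift [-0.5 -2.8 98.5] [ 2.000e-01  1.000e-01 -1.799e+02] [ 0.  -0.1  0.1] j7 1.88 F [0.8 1.1 0.4] t 1.9 w 0.010389322330240107 0.0
plate x [-97.39277595 -65.9401772 ] y [-46.85838458  52.9473135 ] z [ 18.1497642   19.33294119 205.82376191]
```

View pics/w1.png

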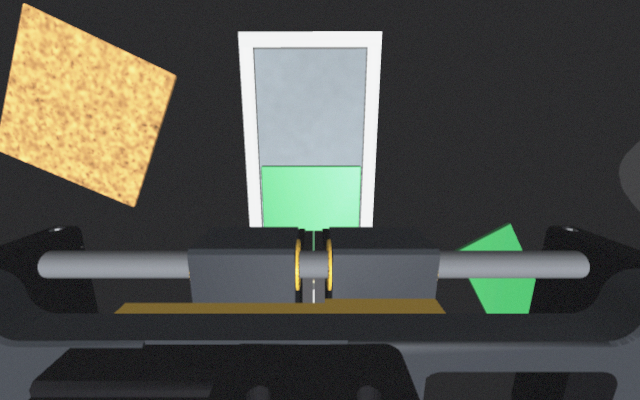

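```bash
python3 -m jog '[[[0,0,50,0,0,0,0],[0,0,85,0,0,0,0],[0,0,100,0,0,0,0],[0,0,103,0,0,0,0],[0,0,103,0,0,0,0]]]'
python3 - <<'E'
from h import *
plan(O-60*U+[0,0,18],YAW)
d=dict(np.load('w1.npz'))
for u,v,z in((310,47,16),(310,32,16),(310,166,18),(250,100,16),(372,100,16),(248,200,16),(367,200,16)):
    q=ray(d,u,v,z/1000)*1000-O; print(u,v,q@U,q@W)
E
```

```text
time: 2.45
position: [0.5739, -0.0517, 0.0276]
tool_rot: [-0.264, 3.128, -0.0]
ft_force: [-1.1, -0.2, 1.3]
grip_width: 0.008
grip_force: 0.0
pos [573.9 -51.7  27.6] shift [ 1.8 -2.   9.6] [  -0.2   -0.  -179.9] [-0.   0.1  0.1] j7 1.93 F [-1.1 -0.2  1.3] t 2.45 w 0.0075066457326482166 0.0
310 47 -198.7246839130247 -0.45500212173809695
310 32 -210.46325272607965 -0.43509260528422594
310 166 -95.07070063537726 -0.6092594059385295
250 100 -154.88690682124795 -55.27525848948585
372 100 -155.00835612180126 56.044269837292305
248 200 -61.051259434325424 -62.28622135307416
367 200 -61.17557974964019 55.94467904369789
```

```bash
python3 -m jog '[[[0,0,5,0,0,0,0],[0,0,7,0,0,0,0],[0,0,8,0,0,0,0],[0,0,8,0,0,0,0]]]'; python3 -m jog '[[[0,0,0.5,0,0,0,0],[0,0,1,0,0,0,0]]]'
```

```text
time: 2.85
position: [0.573, -0.0521, 0.0185]
tool_rot: [-0.263, 3.129, 0.0]
ft_force: [-0.4, 0.0, 1.1]
grip_width: 0.001
grip_force: 0.4
time: 3.05
position: [0.573, -0.0521, 0.0184]
tool_rot: [-0.263, 3.13, 0.001]
ft_force: [-2.8, 1.4, 12.3]
grip_width: 0.002
grip_force: 5.9
```

```bash
python3 -m jog '[[[0,0,0.5,0,0,0,0],[0,0,0.5,0,0,0,0]]]'
```

```text
time: 3.25
position: [0.5731, -0.0521, 0.0185]
tool_rot: [-0.263, 3.13, 0.001]
ft_force: [-3.8, 0.2, 12.4]
grip_width: 0.002
grip_force: 6.0
```

```bash
python3 -m jog '[[[1,0,0,0,0,0,0],[2,0,0,0,0,0,0],[3,0,0,0,0,0,0],[4,0,0,0,0,0,0],[6,0,0,0,0,0,0]]]'
python3 - <<'E'
from h import *
d=get('wrist'); P=world(d); hsv=cv2.cvtColor(d['image'],cv2.COLOR_RGB2HSV); g=(hsv[...,0]>45)&(hsv[...,0]<90)&(hsv[...,1]>90)&(d['depth']>0)
q=(P[g]*1000-O); x=q@U; y=q@W; m=(x<-20)&(x>-250)&(abs(y)<60)&(q[:,2]<40)
print('plate x',np.percentile(x[m],[1,50]))
E
```

```text
time: 3.75
position: [0.5698, -0.0529, 0.0185]
tool_rot: [-0.263, 3.124, -0.0]
ft_force: [3.3, -0.0, 6.1]
grip_width: 0.006
grip_force: 2.9
plate x [-99.07724173 -86.83227834]
```

```bash
python3 -m jog '[[[1,0,0.4,0,0,0,0],[3,0,0.4,0,0,0,0],[5,0,0.4,0,0,0,0],[7,0,0.4,0,0,0,0],[9,0,0.4,0,0,0,0]]]'
python3 - <<'E'
from h import *
d=get('wrist'); P=world(d); hsv=cv2.cvtColor(d['image'],cv2.COLOR_RGB2HSV); g=(hsv[...,0]>45)&(hsv[...,0]<90)&(hsv[...,1]>90)&(d['depth']>0)
q=(P[g]*1000-O); x=q@U; y=q@W; m=(x<-20)&(x>-250)&(abs(y)<60)&(q[:,2]<40)
print('plate x',np.percentile(x[m],[1,50])); plan(O)
E
```

```text
time: 4.3
position: [0.5614, -0.0545, 0.0185]
tool_rot: [-0.263, 3.123, -0.001]
ft_force: [3.4, -0.1, 7.9]
grip_width: -0.001
grip_force: 3.6
plate x [-107.56398315  -95.45216711]
pos [561.  -54.6  18.4] shift [-71.2  -1.3  18.9] j7 1.94 F [3.4 0.4 7.2] t 4.35 w 0.006215837427273675 3.400366622954607
```

```bash
python3 -m jog '[[[2,0,0.3,0,0,0,0],[4,0,0.3,0,0,0,0],[7,0,0.3,0,0,0,0],[10,0,0.3,0,0,0,0],[13,0,0.3,0,0,0,0],[16,0,0.3,0,0,0,0],[19,0,0.3,0,0,0,0],[22,0,0.3,0,0,0,0],[25,0,0.3,0,0,0,0],[28,0,0.3,0,0,0,0]]]'
cat > m.py <<'E'
from h import *
d=get('wrist'); P=world(d); hsv=cv2.cvtColor(d['image'],cv2.COLOR_RGB2HSV); g=(hsv[...,0]>45)&(hsv[...,0]<90)&(hsv[...,1]>90)&(d['depth']>0)
q=(P[g]*1000-O); x=q@U; y=q@W; m=(x<-20)&(x>-250)&(abs(y)<60)&(q[:,2]<40)
print('plate x',np.percentile(x[m],[1,50]),'tool',(ctrl.get_state()['position']*1000-O)@U); plan(O,YAW)
E
python3 m.py
```

```text
time: 5.35
position: [0.5343, -0.0592, 0.0184]
tool_rot: [-0.263, 3.122, -0.001]
ft_force: [4.0, 0.5, 8.8]
grip_width: 0.005
grip_force: 4.2
plate x [-135.04591594 -122.99273455] tool -98.97700581256672
pos [533.8 -59.3  18.4] shift [-98.8  -1.2  19.2] [-7.0e-01 -1.0e-01 -1.8e+02] [-0.1  0.5  0. ] j7 1.93 F [2.9 0.9 7.7] t 5.4 w 0.0017484671780588997 4.088089516153559
```

Plate and tool move together at about 8 N. 64 mm remain.

```bash
python3 -m jog '[[[2,0,0.2,0,0,0,0],[5,0,0.2,0,0,0,0],[9,0,0.2,0,0,0,0],[13,0,0.2,0,0,0,0],[17,0,0.2,0,0,0,0],[21,0,0.2,0,0,0,0],[25,0,0.2,0,0,0,0],[29,0,0.2,0,0,0,0],[32,0,0.2,0,0,0,0],[35,0,0.2,0,0,0,0]]]';python3 m.py
```

```text
time: 6.4
position: [0.5003, -0.0651, 0.0184]
tool_rot: [-0.263, 3.121, -0.001]
ft_force: [4.3, 1.2, 9.3]
grip_width: 0.005
grip_force: 4.7
plate x [-169.6692923  -157.57494407] tool -133.53173764223942
pos [499.8 -65.2  18.4] shift [-133.4   -1.    19.6] [-8.0e-01 -1.0e-01 -1.8e+02] [-0.1  0.5  0. ] j7 1.93 F [3.  0.8 9.3] t 6.45 w 0.005648531126690707 4.817393637495115
```

```bash
python3 -m jog '[[[2,0,0.1,0,0,0,0],[5,0,0.1,0,0,0,0],[8,0,0.1,0,0,0,0],[11,0,0.1,0,0,0,0],[14,0,0.1,0,0,0,0],[17,0,0.1,0,0,0,0],[20,0,0.1,0,0,0,0],[22,0,0.1,0,0,0,0],[24,0,0.1,0,0,0,0],[26,0,0.1,0,0,0,0]]]';python3 m.py
```

```text
time: 7.45
position: [0.475, -0.0695, 0.0184]
tool_rot: [-0.263, 3.121, -0.001]
ft_force: [4.3, 1.1, 9.2]
grip_width: 0.005
grip_force: 5.0
plate x [-195.29678796 -183.32648637] tool -159.0076663381931
pos [474.7 -69.5  18.4] shift [-158.8   -1.    19.9] [-9.0e-01 -1.0e-01 -1.8e+02] [-0.1  0.5  0. ] j7 1.92 F [ 2.8  0.3 10.2] t 7.5 w 0.006087648504406552 5.173385390080512
```

```bash
python3 -m jog '[[[1,0,0.1,0,0,0,0],[2,0,0.1,0,0,0,0],[3,0,0.1,0,0,0,0],[4,0,0.1,0,0,0,0],[5,0,0.1,0,0,0,0],[6,0,0.1,0,0,0,0],[7,0,0.1,0,0,0,0],[7,0,0.1,0,0,0,0]]]';python3 m.py
```

```text
time: 8.3
position: [0.4689, -0.0705, 0.0184]
tool_rot: [-0.263, 3.119, -0.001]
ft_force: [5.9, 1.6, 8.2]
grip_width: 0.006
grip_force: 4.3
plate x [-198.40442549 -187.59284604] tool -164.87480061830146
pos [468.9 -70.5  18.4] shift [-164.7   -1.1   20.3] [  -1.    -0.2 -180. ] [-0.1  0.7  0. ] j7 1.92 F [5.7 1.3 8.8] t 8.35 w 0.008754725392418755 4.349066724535078
```

```bash
python3 -m jog '[[[1,0,0.1,0,0,0,0],[2,0,0.1,0,0,0,0],[3,0,0.1,0,0,0,0],[3,0,0.1,0,0,0,0]]]';python3 m.py
```

```text
time: 8.75
position: [0.4661, -0.0709, 0.0184]
tool_rot: [-0.263, 3.119, -0.001]
ft_force: [6.7, 1.9, 8.1]
grip_width: 0.005
grip_force: 4.4
plate x [-198.75555507 -189.23322447] tool -167.60626383986738
pos [466.2 -70.9  18.4] shift [-167.4   -1.1   20.4] [  -1.1   -0.2 -180. ] [-0.1  0.7  0. ] j7 1.92 F [6.1 1.1 8.6] t 8.8 w 0.004568469333295553 4.471081254305318
```

The plate has stopped and the fingers now slip on it, so it is home. I'll lift off and look.

```bash
python3 -m jog '[[[0,0,-5,0,0,0,0],[0,0,-30,0,0,0,0],[0,0,-80,0,0,0,87],[0,0,-130,0,0,0,87],[0,0,-150,0,0,0,87],[0,0,-150,0,0,0,87]]]'
python3 - <<'E'
from h import *
for n in('scene','side'):
    d=get(n); np.savez(n+'2.npz',**d); P=world(d); hsv=cv2.cvtColor(d['image'],cv2.COLOR_RGB2HSV)
    q=P*1000-O; x=q@U; y=q@W; z=q[...,2]
    m=(x>-150)&(x<0)&(abs(y)<45)&(z>28)&(z<55)&(d['depth']>0)
    r=cv2.minAreaRect(np.stack([x[m],y[m]],-1).astype(np.float32)); print(n,m.sum(),r,'z',np.percentile(z[m],[5,50,95]))
a=np.hstack([cv2.resize(np.load(n+'2.npz')['image'][v:v+130,u:u+130,::-1],(400,400),interpolation=cv2.INTER_CUBIC) for n,u,v in(('scene',250,140),('side',250,140))]); cv2.imwrite('pics/c2.png',a)
E
```

```text
time: 9.4
position: [0.4617, -0.0715, 0.1684]
tool_rot: [-0.262, 3.125, 0.0]
ft_force: [-0.2, -0.5, 0.4]
grip_width: 0.278
grip_force: 0.0
scene 242 ((-65.85929870605469, 2.9747886657714844), (53.2967643737793, 47.74671173095703), 86.49052429199219) z [32.63047322 39.49709329 48.85083796]
side 226 ((-66.8138198852539, 2.1202545166015625), (56.14435958862305, 51.772186279296875), 88.39163208007812) z [29.94827461 40.01575893 50.70001451]
```

View pics/c2.png

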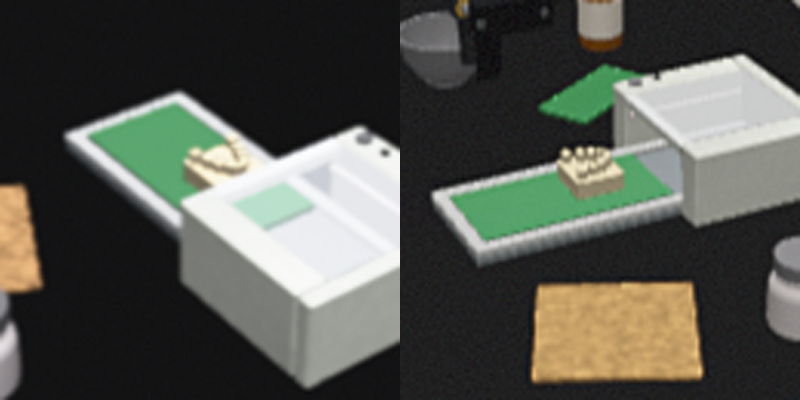

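The green plate fills the deck right up to the stop (left panel about (90,135), right panel about (460,225)). The cast stands upright on it at (215,165) and (590,170). Next is the grasp approach.

```bash
python3 - <<'E'
from h import *
plan(O-66*U+2.5*W+[0,0,80],YAW)
E
```

```text
pos [459.2 -71.2 164.6] shift [-108.6    0.5   84.5] [ 1.0e-01  0.0e+00 -1.8e+02] [ 0.  -0.1  0. ] j7 1.81 F [-0.7 -0.6 -0.4] t 9.5 w 0.3773292829024457 0.0
```

```bash
python3 -m jog '[[[-50,0,0,0,0,0,87],[-90,0,0,0,0,0,87],[-109,0,10,0,0,0,87],[-109,0,50,0,0,0,87],[-109,0,80,0,0,0,87],[-109,0,85,0,0,0,87],[-109,0,85,0,0,0,87],[-109,0,85,0,0,0,87]]]'; python3 - <<'E'
from h import *
plan(O-66*U+2.5*W+[0,0,23],YAW)
E
```

```text
time: 10.3
position: [0.568, -0.0533, 0.0811]
tool_rot: [-0.262, 3.13, -0.0]
ft_force: [-0.2, 0.2, -0.2]
grip_width: 0.988
grip_force: 0.0
pos [568.  -53.3  81.1] shift [ 1.8  1.1 58.1] [1.0e-01 0.0e+00 1.8e+02] [-0.   0.1 -0. ] j7 1.9 F [-0.2  0.2 -0.2] t 10.3 w 0.9881066521489069 0.0
```

```bash
python3 -m jog '[[[1,1,20,0,0,0,87],[2,1,40,0,0,0,87],[2,1,50,0,0,0,87],[2,1,55,0,0,0,87],[2,1,57,0,0,0,87],[2,1,57,0,0,0,87]]]'
python3 -m jog '[[[0,0,0,0,0,0,45],[0,0,0,0,0,0,45],[0,0,0,0,0,0,45],[0,0,0,0,0,0,45],[0,0,0,0,0,0,45],[0,0,0,0,0,0,45],[0,0,0,0,0,0,45],[0,0,0,0,0,0,45]]]' 15
```

```text
time: 10.9
position: [0.5661, -0.0524, 0.0241]
tool_rot: [-0.263, 3.129, -0.0]
ft_force: [-0.1, 0.5, -0.1]
grip_width: 1.003
grip_force: 0.0
time: 11.7
position: [0.5654, -0.0519, 0.0234]
tool_rot: [-0.263, 3.131, 0.001]
ft_force: [-0.5, 1.4, 1.0]
grip_width: 0.597
grip_force: 15.0
```

```bash
python3 -m jog '[[[0,0,-3,0,0,0,45],[0,0,-10,0,0,0,45],[0,0,-25,0,0,0,45],[0,0,-45,0,0,0,45],[0,0,-65,0,0,0,45],[0,0,-80,0,0,0,45],[0,0,-80,0,0,0,45]]]' 
python3 - <<'E'
from h import *
plan([523,-282,100],YAW)
E
```

```text
time: 12.4
position: [0.5675, -0.0526, 0.1065]
tool_rot: [-0.263, 3.125, -0.0]
ft_force: [0.5, -0.3, -1.1]
grip_width: 0.596
grip_force: 15.0
pos [567.5 -52.6 106.5] shift [  82.2 -218.8    6.1] [  -0.5   -0.  -180. ] [-0.   0.3  0. ] j7 1.89 F [ 0.5 -0.3 -1.1] t 12.4 w 0.5958218024267653 14.999656677246094
```

```bash
python3 -m jog '[[[8,-20,0,0,0,0,45],[20,-55,0,0,0,0,45],[36,-95,0,0,0,0,45],[52,-140,0,0,0,0,45],[68,-180,0,0,0,0,45],[78,-208,0,0,0,0,45],[82,-219,0,0,0,0,45],[82,-219,0,0,0,0,45],[82,-219,0,0,0,0,45]]]' 
python3 - <<'E'
from h import *
plan([523,-282,12],YAW)
d=get('side'); save(d,'s3.png')
E
```

```text
time: 13.3
position: [0.5216, -0.2799, 0.1026]
tool_rot: [0.266, -3.13, -0.003]
ft_force: [-0.2, 0.3, -1.3]
grip_width: 0.597
grip_force: 15.0
pos [ 521.6 -279.9  102.6] shift [-1.  -2.5 90.6] [   0.     0.2 -179.9] [ 0.1 -0.   0.1] j7 2.35 F [-0.2  0.3 -1.3] t 13.3 w 0.5974368466697338 14.999842643737793
```

View pics/s3.png

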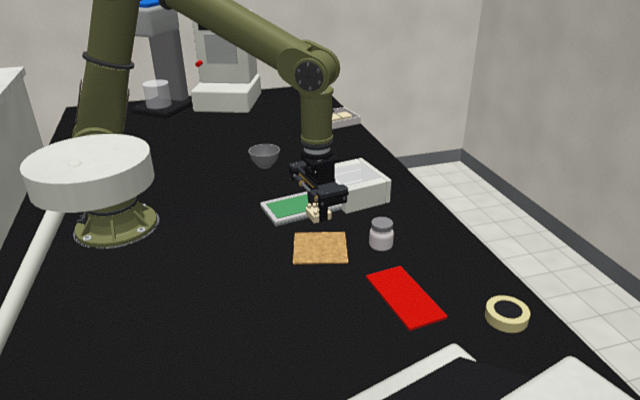

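The cast is held at (318,212), above the mat at (320,248), and the plate is still home. Now I'll lower it.

```bash
python3 -m jog '[[[0,-1,25,0,0,0,45],[0,-2,55,0,0,0,45],[0,-2,72,0,0,0,45],[0,-2,80,0,0,0,45],[0,-2,84,0,0,0,45],[0,-2,86,0,0,0,45],[0,-2,87,0,0,0,45],[0,-2,87,0,0,0,45]]]'
```

```text
time: 14.15
position: [0.5222, -0.284, 0.0171]
tool_rot: [-0.263, 3.129, -0.001]
ft_force: [0.2, 0.0, -1.3]
grip_width: 0.593
grip_force: 15.0
```

```bash
python3 -m jog '[[[0,0,1,0,0,0,45],[0,0,2,0,0,0,45],[0,0,3,0,0,0,45],[0,0,3,0,0,0,45]]]'; python3 -m jog '[[[0,0,1,0,0,0,45],[0,0,2,0,0,0,45],[0,0,2,0,0,0,45]]]'
```

```text
time: 14.55
position: [0.5214, -0.2839, 0.0132]
tool_rot: [0.263, -3.13, -0.0]
ft_force: [-0.4, -0.0, -1.1]
grip_width: 0.594
grip_force: 15.0
time: 14.85
position: [0.5216, -0.2839, 0.0114]
tool_rot: [-0.263, 3.13, 0.0]
ft_force: [-0.1, 0.2, -0.8]
grip_width: 0.599
grip_force: 15.0
```

```bash
python3 -m jog '[[[0,0,0.5,0,0,0,45],[0,0,1,0,0,0,45],[0,0,1,0,0,0,45]]]'
```

```text
time: 15.15
position: [0.5216, -0.284, 0.0114]
tool_rot: [-0.263, 3.13, 0.001]
ft_force: [-3.5, 1.9, 7.4]
grip_width: 0.594
grip_force: 15.0
```

The cast is on the mat. I'll release it and lift clear.

```bash
python3 -m jog '[[[0,0,-0.5,0,0,0,60],[0,0,-0.5,0,0,0,80],[0,0,-0.5,0,0,0,80],[0,0,-0.5,0,0,0,80],[0,0,-0.5,0,0,0,80]]]'; python3 -m jog '[[[0,0,-5,0,0,0,80],[0,0,-25,0,0,0,80],[0,0,-70,0,0,0,80],[0,0,-120,0,0,0,80],[0,0,-170,0,0,0,80],[0,0,-190,0,0,0,80],[0,0,-190,0,0,0,80],[0,0,-190,0,0,0,80]]]'
python3 - <<'E'
from h import *
d=get('side'); P=world(d)*1000
m=(np.hypot(P[...,0]-522,P[...,1]+284)<60)&(P[...,2]>18)&(P[...,2]<45)&(d['depth']>0)
print(m.sum(),cv2.minAreaRect(P[m][:,:2].astype(np.float32)))
a=d['image'][140:280,230:420,::-1]; cv2.imwrite('pics/c4.png',cv2.resize(a,None,fx=4,fy=4,interpolation=cv2.INTER_CUBIC))
E
```

```text
time: 15.65
position: [0.5215, -0.2839, 0.0106]
tool_rot: [0.263, -3.13, -0.0]
ft_force: [0.2, 0.1, 0.3]
grip_width: 0.896
grip_force: 0.0
time: 16.45
position: [0.5215, -0.2838, 0.2009]
tool_rot: [-0.263, 3.13, 0.0]
ft_force: [-0.7, 0.4, -0.9]
grip_width: 0.917
grip_force: 0.0
299 ((518.6923217773438, -285.247314453125), (51.93077087402344, 58.50710678100586), 22.021318435668945)
```

View pics/c4.png

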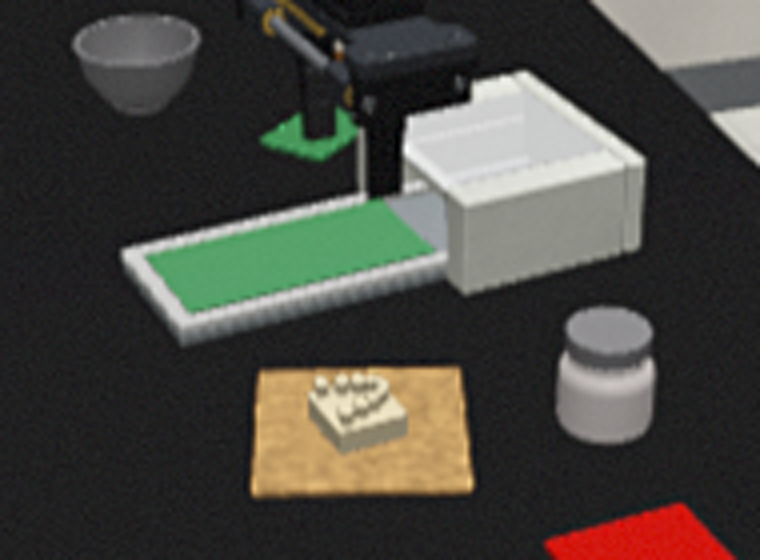

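The cast stands upright in the middle of the mat at (357,415). The plate is against the stop at (165,280), and the jar and bowl have not moved. I'm handing it in.

```bash
python3 -c "
from bench import ctrl
print(ctrl.close_job())"
```

```text
the job is handed in; nothing more can be done
None
```

I drew the plate home against the stop with readings of at most about 12 N on the glass, stood the cast upright near the middle of the cork mat, and handed the job in at about 16.5 s; the hand-in call returned no verdict.

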